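Lock the centrifuge rotor and arm the guard interlock

TASK

Get the centrifuge ready to run. First lock the rotor: push the orange child-resistant cap down and, while it is held down, turn it clockwise until the orange arrow under it has come from the red mark to its stop at the green mark. Then take the red-handled tongue key out of its blue holder, push it straight and fully home into the slot of the yellow interlock switch and let go; leave the other things on the bench where they are.

Things in the scene. Friction and masses are not known exactly. Their poses are not given: they have to be found in the camera images.
- cap_center (a point): Centre, half-way up, of the orange ribbed lock cap on the black rotor of the white centrifuge: an upright cylinder 60 mm in diameter and 50 mm tall (25 mm up and down from here). Its foot stands 17 mm above the flat rotor lid, on a hub narrower than the cap; the space round it is free for 100 mm. The point turns with the cap, which starts at any rotation: a grasp at any yaw will do.
- cap_press (a joint): How far the cap is pushed down, m: 0 up, 0.008 fully down at its stop. A spring holds it up: 6 N to start, 11 N fully down. Child-resistant: turned without pressing it slips round idly; from about 6 mm down it drives the lock ring, after up to 0.25 rad of idle play. Let go, it springs back up.
- lock_ring (a joint): Angle (rad) of the flat steel lock ring with the orange arrow under the cap: 0 = arrow at the red mark (open), 1.05 = at the green mark (locked, hard stop). Grows clockwise seen from above. Starts between 0 and 0.2; only the pressed cap turns it (friction 0.12 N m); it stays where it is left.
- centrifuge: White bench centrifuge, fixed, 300 x 280 mm, 150 mm tall, black rotor on top. Origin on the bench under the housing; the cap's axis is at +12 mm along its x. x points from its control panel to its rear side; its lid, folded open on its +y side, starts 145 mm from the cap's axis and leans outwards, up to 280 mm above the bench.
- key_center (a point): Centre of the red handle of the tongue key: 70 mm (x) x 16 mm (y, grip across this) x 45 mm (z, up). Below it hangs a flat steel tongue, 26 mm (x) x 6 mm (y) x 45 mm long, tip rounded. A half turn about z makes no difference. About 0.16 kg. At the start it is seated in the blue holder, the handle's underside on the holder's top.
- key_tip (a point): Lower end of the key's tongue, 67.5 mm below key_center on the same axis; axes as there.
- switch_slot (a point): Mouth of the slot, centre of the top of the yellow interlock switch (block 80 x 56 mm, 60 mm tall, fixed). Slot 31 mm (x) x 11 mm (y), 52 mm deep, straight down. The key is home when its handle's underside rests on the switch's top: key_tip 45 mm below this point. x along the slot, z up.
- holder_slot (a point): Mouth of the slot in the blue parking holder, same block and slot size as the switch, fixed to the bench; x along the slot, z up. Switch and holder may be at each other's places.
- reagent_center (a point): Bystander: amber reagent bottle with a blue cap, 60 mm diameter, 160 mm tall, loose. The point is its centre, 80 mm above the bench.
- jar_center (a point): Bystander: white jar with a red lid, 68 mm diameter, 90 mm tall, loose. The point is its centre, 45 mm above the bench.
- beaker_center (a point): Bystander: glass beaker, 76 mm across the rim, 90 mm tall, loose. The point is its centre, 45 mm above the bench.
- rack_center (a point): Bystander: green tube rack with capped tubes, 70 x 180 x 101 mm, loose. The point is its centre, 50 mm above the bench.
- tipbox_center (a point): Bystander: blue pipette tip box with a clear top, 125 x 85 x 75 mm, loose. The point is its centre, 37 mm above the bench.

How it is judged (in metres and radians):
On the way, in this order (a step that is already met when the one before it is completed fails the run):
1. the rotor is locked: arrow at the green mark (value of joint lock_ring above 0.93 rad), for 0.2 s.
2. the tongue is fully home in the interlock switch (z of key_tip in the frame of switch_slot below -0.041 m and horizontal distance between key_tip and switch_slot below 0.006 m and angle between key_center's own z axis and vertical below 0.09 rad), for 0.2 s.
At the end, for the whole second after the job is handed in: The lock ring stands within 0.12 rad of its stop at the green mark; the key's tongue is in the switch slot, its tip at least 41 mm below the slot's mouth, within 6 mm of its axis and within 0.09 rad of upright, at rest and released (all of step 2 and value of joint lock_ring above 0.93 rad and linear speed of key below 0.02 m/s and angular speed of key below 0.1 rad/s); the robot touches nothing.
It fails at once if another loose thing on the bench is pushed more than 40 mm or tipped over (distance of any of reagent_center, jar_center, beaker_center, rack_center, tipbox_center from where it was at the start of the episode above 0.04 m or angle between any of reagent_center, jar_center, beaker_center, rack_center, tipbox_center's own z axis and vertical above 0.5 rad).
It fails at once if the key is put into the switch while the rotor is not yet locked (not (value of joint lock_ring above 0.93 rad) and z of key_tip in the frame of switch_slot below -0.005 m and horizontal distance between key_tip and switch_slot below 0.006 m).
It also fails if it takes over 58 s, if anything falls off the work surface, if the arm or the gripper's body presses on something with over 40 N, if the wrist force passes 120 N, or if a joint passes its speed limit or range.

ROBOT

A 6-joint arm with a two-finger parallel gripper is mounted at the origin on the work surface. World frame = base frame: x ahead of the robot, y to its left, z up, the work surface at z = 0. Lengths are in mm, angles in rad, forces in N, time in s.
With the tool pointing down it reaches from about 275 to 750 mm from the base axis. Payload 10.2 kg.
Tool frame: the origin (TCP) lies between the finger pads; the fingertips stand 11 mm ahead of it and the grasp point (between the pads) lies 8 mm behind it (bot.tcp_to_tips is the distance from the TCP to the fingertips, in mm); z points along the fingers, y is the direction in which the jaws open and shut (so a half turn about z gives the same grasp; the last joint's range is limited). The gripper opens to 85 mm and grips with 20 to 120 N. Pads are 22 mm wide; open, the fingers measure 114 mm over their backs; the gripper's body (76 mm by 85 mm) begins 54 mm behind the grasp point. The pads swing forward as they close: fully open they stand 13 mm farther back than shut.
Start: joints at [1.031, 0.313, 1.498, -0, 1.331, -0.223], TCP at [163.565, 498.877, 242.294] pointing down, gripper open.
Joint ranges: [-2.94, 2.94], [-0.97, 2.17], [0.19, 2.56], [-1.23, 4.37], [0.02, 3.11], [-2.88, 2.88]. Speed limits (rad/s): [2.39, 2.39, 3.01, 3.14, 3.14, 3.14].

INTERFACE

Orientations are given as a unit quaternion [x, y, z, w].
In Python, from bench import telemetry, viewer, ticket, bot gives the robot as it stands.
- The arm moves only by the tool send_rows, never from a script. Its argument "plan" is a list of rows, each an object with "dr": the turn, a rotation vector about the tool's x, y, z normalised to -1 to 1, where 1 is 2 pi rad, a list of three; "offset": the shift along the tool's x, y, z normalised to -1 to 1, where 1 is 0.8 m, a list of three; "claw": the closure, from 0 (fully open) to 1 (shut). A call has 1 to 12 rows; each row is the pose to reach, as a shift and turn from the pose commanded when the call began, along the tool's axes at that moment, turning the shorter way round; what a row does not reach only later rows make up. A row lasts 1/12 s, in which the tool goes at most 41.7 mm and 7.16 degrees, less where a joint would pass 70% of its speed; a pose out of reach is approached as far as the arm can. A call with a number of a shift or a turn outside -1 to 1 is refused whole. A call with a gripper value outside its range is refused whole. The fingers move at their own pace and stop on an object; "force" is the grip in N (left out, the last holds). Time passes only in rows, so rows that repeat a pose let the fingers close. It gives the time, the measured TCP pose, the force and the opening at its end, in the units of the state.
- telemetry.sense(): the state, without advancing time (a new reading comes with each control period).
- viewer.capture(name): name is "scene" or "top"; returns a dict with "img" (400x640x3 uint8, red, green, blue), "vertical_fov" (degrees; the focal length in pixels is half the picture's height over the tangent of half this angle, whatever the lens; pixels are square), "cx", "cy" (the principal point, pixels), "distortion" ([k1, k2, p1, p2, k3] as OpenCV has them; the pictures are not rectified), "origin" and "orientation" of the camera in the world. Camera axes: x right, y down, z forward; pixel columns grow to the right and rows downward; lengths in mm; the calibration is good to about 2 mm. A picture is of the moment at which its call begins. There is no depth.
- ticket.close_job(): hands the job in, once; it reports no verdict.
The state is a dict: "clock": time; "joint_positions": joint angles; "joint_vel": joint speeds; "effort": joint torques, N m; "tcp_pos": TCP position; "tcp_rot": TCP orientation; "ft_force": force on the tool from outside, world axes, zero at the start; "wrist_torque": the same for the moment, N m; "finger_gap": finger opening in mm.
Only numpy, scipy, OpenCV 4.12 (cv2) and the standard library are available. Lean on these libraries where they do the work, as an engineer would, in place of code of your own. Each camera call takes 0.05 s, during which the arm holds its last target. There are 200 camera calls.

## Working session

There is one attempt and no reset: what is moved stays moved. The work goes in short steps, Python scripts to look and compute and a tool call to move; the robot and the scene stay as the last step left them, time stands still between calls to the robot, and variables do not carry over. Pictures are saved under pics/ and viewed, about 8 in all and at most 12, crops included, and the job is handed in when it is done.

Besides the shell and the picture viewer there is one more tool, called after ">>>" as name([rows], argument=value, ...), one row to a line, values as JSON. send_rows: Moves the arm, as the interface text tells. Scaled input: -1 to 1 covers 0.8 m each way for a shift and 2 pi rad each way for a turn. Its arguments: {"type":"object","properties":{"plan":{"type":"array"},"force":{"type":"number"}},"required":["plan"]}

```bash
ls; mkdir -p pics; python3 - <<'E'
from bench import telemetry, viewer, ticket, bot
import cv2
for n in("scene","top"):
    c=viewer.capture(n); cv2.imwrite(f"pics/{n}0.png",c["img"][:,:,::-1]); print({k:v for k,v in c.items() if k!="img"})
print(telemetry.sense(), bot.tcp_to_tips)
E
```

```text
pics
{'vertical_fov': 47.234072691224284, 'cx': 315.15439811133865, 'cy': 196.39714433724973, 'distortion': array([-0.04892273,  0.        ,  0.        ,  0.        ,  0.        ]), 'origin': array([1017.99019759, -383.75213111, 1066.26411566]), 'orientation': array([ 0.80773319,  0.52625144, -0.14730046, -0.22119921])}
{'vertical_fov': 51.00830902131034, 'cx': 321.67862787198703, 'cy': 195.61941151672693, 'distortion': array([-0.07126859,  0.        ,  0.        ,  0.        ,  0.        ]), 'origin': array([ 277.10168527, -178.69724434, 1319.27272035]), 'orientation': array([ 0.72413093, -0.68101422,  0.07421926, -0.07965882])}
{'clock': 0.1, 'joint_positions': array([ 1.03059227e+00,  3.13400145e-01,  1.49831086e+00,  7.17973735e-08,
        1.33102519e+00, -2.23430519e-01]), 'joint_vel': array([-0.00098975, -0.00072125, -0.00127633, -0.00010733,  0.00170128,
        0.00061926]), 'effort': array([ 3.15979414e-03, -4.12893963e+01, -2.60142267e+01, -1.47546830e-04,
        3.02021297e-03, -2.03579293e-05]), 'tcp_pos': array([163.45751917, 498.69008894, 241.80809875]), 'tcp_rot': array([ 1.57725356e-01,  9.87482853e-01, -5.30584391e-04, -2.13078589e-04]), 'ft_force': array([0.64515187, 0.12575829, 0.20660864]), 'wrist_torque': array([ 0.02529527, -0.00448047, -0.03571485]), 'finger_gap': 85.25881570070331} 11.0
```

View pics/scene0.png

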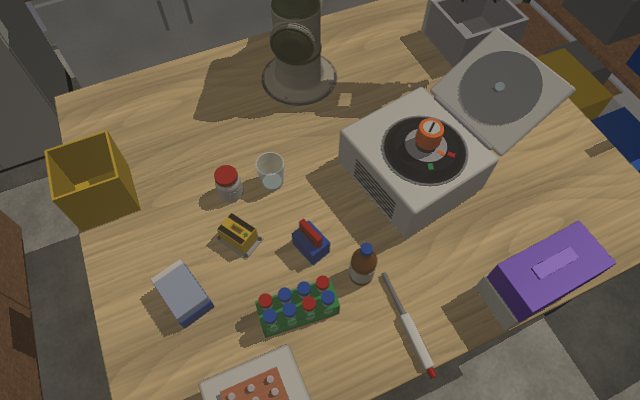

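View pics/top0.png

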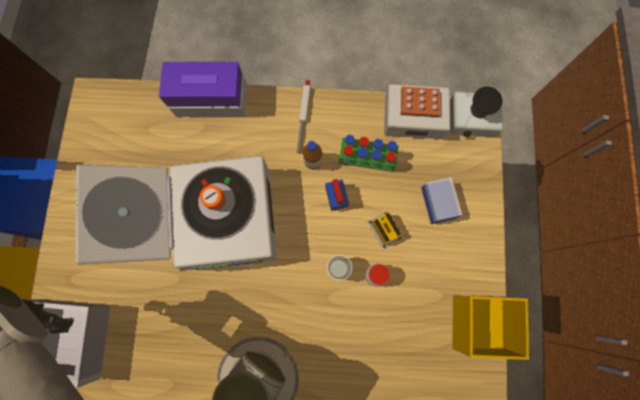

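```bash
cat > h.py <<'E'
import numpy as np, cv2
from scipy.spatial.transform import Rotation as R
from bench import telemetry, viewer, ticket, bot
def cam(n):
    c=viewer.capture(n); f=200/np.tan(np.radians(c["vertical_fov"])/2)
    c["K"]=np.array([[f,0,c["cx"]],[0,f,c["cy"]],[0,0,1.]]); c["Rm"]=R.from_quat(c["orientation"]).as_matrix(); return c
def ray(c,p):
    u=cv2.undistortPoints(np.array([[p]],float),c["K"],c["distortion"])[0,0]
    d=c["Rm"]@np.array([*u,1]); return c["origin"],d/np.linalg.norm(d)
def plane(c,p,z):
    o,d=ray(c,p); return o+d*(z-o[2])/d[2]
def tri(c1,p1,c2,p2):
    (o1,d1),(o2,d2)=ray(c1,p1),ray(c2,p2)
    s=np.linalg.lstsq(np.c_[d1,-d2],o2-o1,rcond=None)[0]
    a,b=o1+s[0]*d1,o2+s[1]*d2; return (a+b)/2,np.linalg.norm(a-b)
def proj(c,X):
    r=cv2.Rodrigues(c["Rm"].T)[0]; return cv2.projectPoints(np.array([X],float),r,-c["Rm"].T@c["origin"],c["K"],c["distortion"])[0][0,0]
def mask(c,lo,hi):
    return cv2.inRange(cv2.cvtColor(c["img"],cv2.COLOR_RGB2HSV),np.array(lo),np.array(hi))
def blobs(m,amin=30):
    n,l,s,ce=cv2.connectedComponentsWithStats(m)
    return [(s[i].tolist(),ce[i].round(1).tolist(),l==i) for i in range(1,n) if s[i][4]>=amin]
def goto(target,Rt=None):
    "rows numbers (offset, dr) from present pose to world target (mm) / rotation"
    s=telemetry.sense(); R0=R.from_quat(s["tcp_rot"])
    print("offset",(R0.inv().apply(np.array(target)-s["tcp_pos"])/800).round(4), "dr",((R0.inv()*Rt).as_rotvec()/(2*np.pi)).round(4) if Rt else "")
E
python3 - <<'E'
from h import *
tiles=[]
for n,boxes in(("scene",[(405,105,60,45),(205,205,60,45),(285,210,60,45)]),("top",[(182,173,60,45),(356,207,60,45),(308,171,60,45)])):
    c=cam(n)
    for nm,lo,hi in(("red",(0,150,60),(6,255,255)),("orange",(5,150,120),(14,255,255)),("yellow",(22,150,90),(32,255,255)),("blue",(108,130,40),(125,255,255)),("green",(45,100,40),(80,255,255))):
        print(n,nm,[(b[0],b[1]) for b in blobs(mask(c,lo,hi),12)])
    tiles.append(np.hstack([cv2.resize(c["img"][y:y+h,x:x+w],(264,198),interpolation=cv2.INTER_CUBIC) for x,y,w,h in boxes]))
cv2.imwrite("pics/crop1.png",np.vstack(tiles)[:,:,::-1])
E
```

```text
scene red [([447, 152, 8, 6, 30], [451.0, 154.1]), ([214, 165, 23, 20, 350], [225.3, 174.5]), ([299, 219, 23, 29, 232], [310.5, 232.0]), ([316, 276, 13, 13, 140], [322.2, 282.0]), ([259, 294, 13, 13, 145], [264.9, 300.1]), ([302, 297, 14, 14, 149], [308.3, 303.0]), ([427, 368, 10, 10, 62], [431.2, 372.5])]
scene orange [([419, 118, 25, 20, 193], [430.9, 128.3]), ([437, 150, 8, 6, 23], [440.6, 152.3])]
scene yellow [([537, 48, 76, 62, 1759], [576.0, 78.0]), ([44, 130, 96, 78, 1959], [88.9, 172.7]), ([221, 216, 37, 37, 379], [239.8, 232.1])]
scene blue [([626, 45, 14, 31, 216], [634.9, 61.0]), ([592, 108, 48, 64, 1585], [622.1, 133.3]), ([308, 221, 21, 35, 109], [319.1, 241.1]), ([361, 243, 11, 11, 99], [366.2, 248.1]), ([298, 282, 13, 12, 126], [303.5, 287.6]), ([278, 288, 13, 12, 124], [284.3, 293.6]), ([322, 291, 12, 12, 125], [327.5, 296.5]), ([283, 303, 13, 13, 137], [288.9, 308.9]), ([263, 309, 14, 13, 139], [269.3, 315.1])]
scene green [([428, 163, 6, 7, 34], [430.1, 166.1]), ([286, 279, 54, 48, 617], [313.8, 304.7]), ([272, 295, 14, 29, 118], [277.9, 308.7]), ([255, 301, 5, 9, 
[... 574 characters left out ...]
2]), ([199, 184, 24, 24, 230], [211.1, 196.0]), ([377, 264, 13, 21, 59], [385.4, 273.3])]
top yellow [([378, 215, 20, 25, 183], [387.4, 227.6]), ([374, 225, 9, 14, 18], [378.4, 231.8]), ([0, 247, 38, 51, 1258], [17.8, 269.5]), ([453, 296, 76, 63, 3564], [489.5, 325.2])]
top blue [([346, 136, 8, 8, 51], [349.5, 139.4]), ([373, 140, 10, 8, 60], [377.7, 143.6]), ([308, 142, 8, 7, 46], [311.3, 145.2]), ([387, 142, 10, 8, 56], [391.9, 145.7]), ([358, 148, 9, 9, 64], [362.1, 152.1]), ([372, 150, 9, 9, 67], [376.2, 154.2]), ([0, 157, 57, 78, 3661], [24.0, 193.3]), ([326, 183, 13, 25, 142], [331.3, 195.3])]
top green [([340, 138, 56, 33, 620], [366.2, 157.6]), ([223, 177, 8, 7, 39], [226.8, 180.0])]
```

View pics/crop1.png

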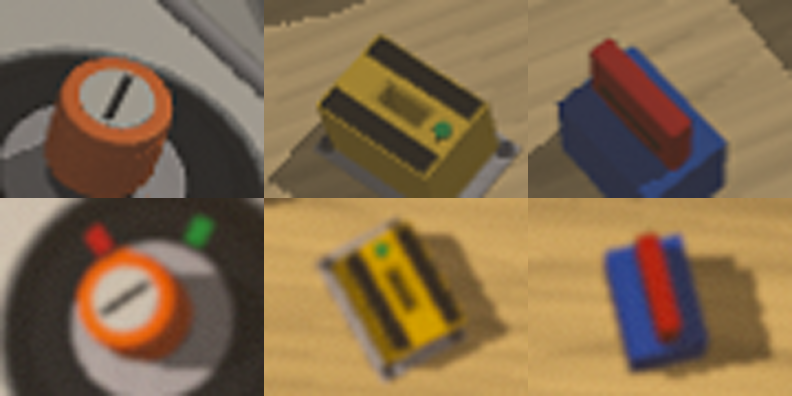

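```bash
cat > m1.py <<'E'
from h import *
s,t=cam("scene"),cam("top")
for nm,a,b in(("captop",(431.5,127),(210.4,195.8)),("slot",(236.4,228.4),(387,227.3)),("keytop",(310.5,229.3),(337.7,190.5))):
    print(nm,tri(s,a,t,b))
print("red/green marks z~?",[tri(s,a,t,b) for a,b in(((451,154.1),(204.1,182.3)),((430.1,166.1),(226.8,180)))])
S=lambda x,y,ox,oy,tx,ty:(ox+(x-tx)/4.4-.4,oy+(y-ty)/4.4-.4)
# switch top corners in scene crop, plane z=60
C=np.array([plane(s,S(*p,205,205,264,0),60) for p in((378,37),(495,102),(437,175),(318,103))]);print("switch corners scene\n",C,C.mean(0))
C=np.array([plane(t,S(*p,356,207,264,198),60) for p in((335,262),(402,222),(465,325),(397,365))]);print("switch corners top\n",C,C.mean(0))
for c,lo in((s,(310.5,232)),(t,(337.3,190.9))):
    m=mask(c,(0,150,60),(6,255,255))
    b=min(blobs(m),key=lambda b:np.hypot(*(np.array(b[1])-lo)))
    r=cv2.minAreaRect(np.argwhere(b[2])[:,::-1].astype(np.float32)); bp=cv2.boxPoints(r)
    P=np.array([plane(c,p,105) for p in bp]); print("key",r,"\n",P, P.mean(0)); 
    e=P[1]-P[0]; f=P[2]-P[1]; e=e if np.linalg.norm(e)>np.linalg.norm(f) else f; print("yaw",np.arctan2(e[1],e[0]))
E
python3 m1.py
```

```text
captop (array([499.18239114, 134.73713295, 234.49027841]), np.float64(3.440299320313489))
slot (array([ 470.24331536, -362.69660026,   58.17515509]), np.float64(3.2082101762241346))
keytop (array([ 566.08047118, -205.16722716,  100.44460651]), np.float64(5.224583113921538))
red/green marks z~? [(array([550.28547235, 175.66417653, 169.18166977]), np.float64(2.087864679524252)), (array([560.54330702, 110.7440826 , 169.84050824]), np.float64(1.206581197939825))]
switch corners scene
 [[ 424.55445558 -360.83632534   60.        ]
 [ 490.77421523 -313.80148115   60.        ]
 [ 520.11579837 -358.45695325   60.        ]
 [ 451.12846944 -405.14128869   60.        ]] [ 471.64323465 -359.55901211   60.        ]
switch corners top
 [[ 485.69011305 -317.01243618   60.        ]
 [ 516.56297626 -362.53149014   60.        ]
 [ 447.30660712 -407.98350955   60.        ]
 [ 417.08789639 -362.03237401   60.        ]] [ 466.66189821 -362.38995247   60.        ]
key ((310.0000305175781, 233.00003051757812), (31.11269760131836, 9.899494171142578), 45.0) 
 [[ 545.38900253 -231.87141491  105.        ]
 [ 534.86165882 -209.48127651  105.        ]
 [ 608.60714852 -185.3975108   105.        ]
 [ 618.23566945 -207.38681511  105.        ]] [ 576.77336983 -208.53425433  105.        ]
yaw 0.31565984567701566
key ((337.14703369140625, 190.5882568359375), (22.55581283569336, 4.850712299346924), 75.96376037597656) 
 [[ 594.68659715 -189.03696868  105.        ]
 [ 599.18251132 -202.89507606  105.        ]
 [ 533.36119315 -222.63903571  105.        ]
 [ 528.96153322 -208.92796574  105.        ]] [ 564.04795871 -205.87476155  105.        ]
yaw -2.850169810142255
```

```bash
python3 -c "
from h import *
goto((499,135,400)); goto((499,135,300)); s=telemetry.sense(); print(R.from_quat(s['tcp_rot']).as_matrix().round(3))
print((R.from_quat(s['tcp_rot']).inv()*R.from_quat([.1577,.9875,0,0])).as_rotvec())"
```

```text
offset [-0.5401 -0.3016 -0.1973] dr 
offset [-0.5401 -0.3015 -0.0723] dr 
[[-0.95   0.312 -0.   ]
 [ 0.312  0.95  -0.   ]
 [ 0.    -0.    -1.   ]]
[-0.00039399 -0.0001259  -0.00010904]
```

>>> send_rows([
  {"offset": [0, 0, -0.1], "dr": [0, 0, 0], "claw": 0},
  {"offset": [0, 0, -0.2], "dr": [0, 0, 0], "claw": 0},
  {"offset": [0, 0, -0.2], "dr": [0, 0, 0], "claw": 0},
  {"offset": [0, 0, -0.2], "dr": [0, 0, 0], "claw": 0},
  {"offset": [-0.54, -0.3015, -0.2], "dr": [0, 0, 0], "claw": 0},
  {"offset": [-0.54, -0.3015, -0.2], "dr": [0, 0, 0], "claw": 0},
  {"offset": [-0.54, -0.3015, -0.2], "dr": [0, 0, 0], "claw": 0},
  {"offset": [-0.54, -0.3015, -0.2], "dr": [0, 0, 0], "claw": 0},
  {"offset": [-0.54, -0.3015, -0.2], "dr": [0, 0, 0], "claw": 0},
  {"offset": [-0.54, -0.3015, -0.2], "dr": [0, 0, 0], "claw": 0},
  {"offset": [-0.54, -0.3015, -0.2], "dr": [0, 0, 0], "claw": 0},
  {"offset": [-0.54, -0.3015, -0.2], "dr": [0, 0, 0], "claw": 0},
], force=60)

```text
clock: 1.3
tcp_pos: [390.4, 252.0, 402.4]
tcp_rot: [0.158, 0.987, 0.0, 0.0]
ft_force: [0.7, 1.0, 0.2]
finger_gap: 85.6
```

```bash
python3 -c "
from h import *
goto((499,135,400)); goto((499,135,280))"
```

```text
offset [-0.1746 -0.0967  0.0031] dr 
offset [-0.1745 -0.0967  0.1531] dr
```

>>> send_rows([
  {"offset": [-0.1745, -0.0967, 0], "dr": [0, 0, 0], "claw": 0},
  {"offset": [-0.1745, -0.0967, 0], "dr": [0, 0, 0], "claw": 0},
  {"offset": [-0.1745, -0.0967, 0], "dr": [0, 0, 0], "claw": 0},
  {"offset": [-0.1745, -0.0967, 0], "dr": [0, 0, 0], "claw": 0},
  {"offset": [-0.1745, -0.0967, 0.15], "dr": [0, 0, 0], "claw": 0},
  {"offset": [-0.1745, -0.0967, 0.15], "dr": [0, 0, 0], "claw": 0},
  {"offset": [-0.1745, -0.0967, 0.15], "dr": [0, 0, 0], "claw": 0},
  {"offset": [-0.1745, -0.0967, 0.15], "dr": [0, 0, 0], "claw": 0},
  {"offset": [-0.1745, -0.0967, 0.15], "dr": [0, 0, 0], "claw": 0},
])

```text
clock: 2.05
tcp_pos: [497.9, 136.8, 282.5]
tcp_rot: [0.158, 0.987, -0.0, -0.001]
ft_force: [0.2, 0.3, 0.4]
finger_gap: 85.4
```

```bash
python3 -c "
from h import *
goto((499,135,203))
c=cam('scene'); cv2.imwrite('pics/s2.png',cv2.resize(c['img'][50:200,340:540],(800,600),interpolation=2)[:,:,::-1])"
```

```text
offset [-0.0022 -0.0016  0.0993] dr
```

View pics/s2.png

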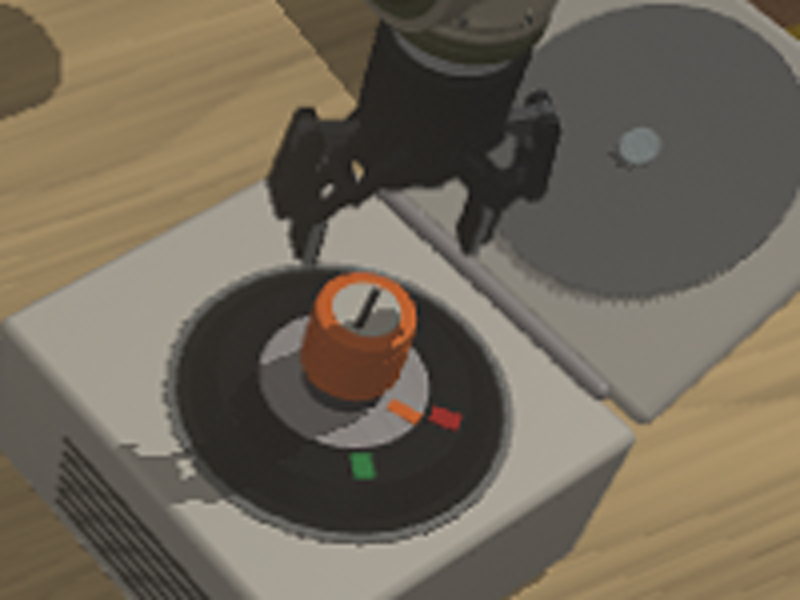

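The picture shows the open fingers (tips at crop (305,255) and (470,245)) straddling the cap (365,300) with the orange arrow (405,410) still at the red mark. Going down and gripping.

>>> send_rows([
  {"offset": [-0.002, -0.0015, 0.05], "dr": [0, 0, 0], "claw": 0},
  {"offset": [-0.002, -0.0015, 0.075], "dr": [0, 0, 0], "claw": 0},
  {"offset": [-0.002, -0.0015, 0.1], "dr": [0, 0, 0], "claw": 0},
  {"offset": [-0.002, -0.0015, 0.1], "dr": [0, 0, 0], "claw": 0.3},
  {"offset": [-0.002, -0.0015, 0.1], "dr": [0, 0, 0], "claw": 0.6},
  {"offset": [-0.002, -0.0015, 0.1], "dr": [0, 0, 0], "claw": 0.6},
  {"offset": [-0.002, -0.0015, 0.1], "dr": [0, 0, 0], "claw": 0.6},
  {"offset": [-0.002, -0.0015, 0.1], "dr": [0, 0, 0], "claw": 0.6},
], force=60)

```text
clock: 2.77
tcp_pos: [500.4, 135.4, 204.6]
tcp_rot: [0.158, 0.987, 0.001, 0.002]
ft_force: [1.7, 1.7, 4.8]
finger_gap: 58.9
```

>>> send_rows([
  {"offset": [0, 0, 0.004], "dr": [0, 0, 0], "claw": 0.6},
  {"offset": [0, 0, 0.008], "dr": [0, 0, 0], "claw": 0.6},
  {"offset": [0, 0, 0.011], "dr": [0, 0, 0], "claw": 0.6},
  {"offset": [0, 0, 0.011], "dr": [0, 0, 0], "claw": 0.6},
  {"offset": [0, 0, 0.011], "dr": [0, 0, 0], "claw": 0.6},
])

```text
clock: 3.18
tcp_pos: [500.5, 135.4, 197.1]
tcp_rot: [0.158, 0.987, 0.001, 0.003]
ft_force: [-3.6, 1.0, 19.2]
finger_gap: 58.9
```

>>> send_rows([
  {"offset": [0, 0, 0.001], "dr": [0, 0, 0.02], "claw": 0.6},
  {"offset": [0, 0, 0.001], "dr": [0, 0, 0.04], "claw": 0.6},
  {"offset": [0, 0, 0.001], "dr": [0, 0, 0.06], "claw": 0.6},
  {"offset": [0, 0, 0.001], "dr": [0, 0, 0.08], "claw": 0.6},
  {"offset": [0, 0, 0.001], "dr": [0, 0, 0.1], "claw": 0.6},
  {"offset": [0, 0, 0.001], "dr": [0, 0, 0.12], "claw": 0.6},
  {"offset": [0, 0, 0.001], "dr": [0, 0, 0.14], "claw": 0.6},
  {"offset": [0, 0, 0.001], "dr": [0, 0, 0.16], "claw": 0.6},
  {"offset": [0, 0, 0.001], "dr": [0, 0, 0.18], "claw": 0.6},
  {"offset": [0, 0, 0.001], "dr": [0, 0, 0.2], "claw": 0.6},
  {"offset": [0, 0, 0.001], "dr": [0, 0, 0.21], "claw": 0.6},
  {"offset": [0, 0, 0.001], "dr": [0, 0, 0.21], "claw": 0.6},
])

```text
clock: 4.18
tcp_pos: [499.8, 134.2, 196.7]
tcp_rot: [0.731, 0.682, 0.0, 0.002]
ft_force: [-10.1, -7.4, 26.4]
finger_gap: 58.9
```

```bash
python3 -c "
from h import *
print(telemetry.sense())
c=cam('scene'); cv2.imwrite('pics/s3.png',cv2.resize(c['img'][100:190,380:500],(800,600),interpolation=2)[:,:,::-1])"
```

```text
{'clock': 4.1833, 'joint_positions': array([ 0.03703675,  0.33514387,  1.59076151, -0.00326118,  1.21190756,
        0.10694508]), 'joint_vel': array([-0.00179124,  0.00051804, -0.00157951,  0.00910996, -0.00249041,
       -0.09554359]), 'effort': array([  3.23905908, -28.74218702, -20.30920565,   1.76906794,
        -2.68530808,   0.80117483]), 'tcp_pos': array([499.79493446, 134.15260621, 196.70925503]), 'tcp_rot': array([7.30995265e-01, 6.82378207e-01, 4.29188251e-04, 2.39195563e-03]), 'ft_force': array([-10.06755163,  -7.3652392 ,  26.44820416]), 'wrist_torque': array([-1.10870218,  1.74506723, -0.16009082]), 'finger_gap': 58.867126043307564}
```

View pics/s3.png

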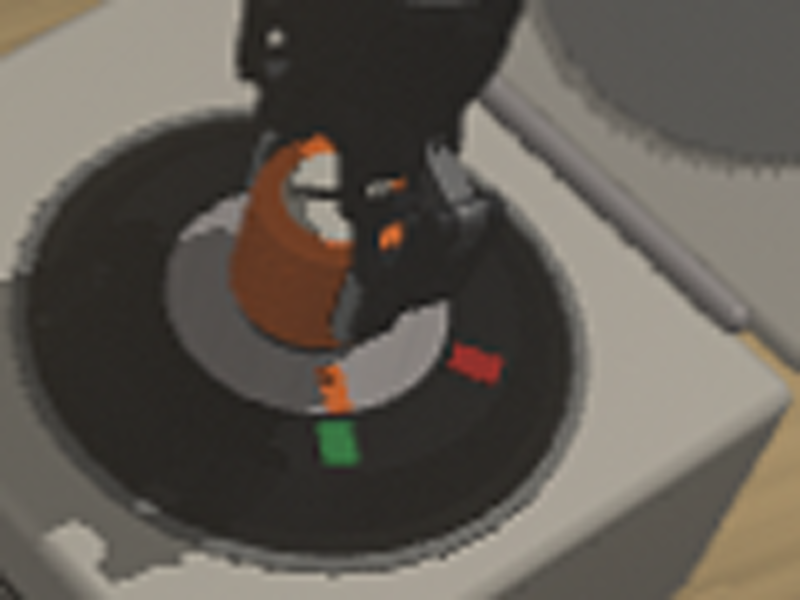

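The arrow (crop (335,390)) is in line with the green mark (338,443). I'll turn a little further to feel the stop.

>>> send_rows([
  {"offset": [0, 0, 0], "dr": [0, 0, 0.01], "claw": 0.6},
  {"offset": [0, 0, 0], "dr": [0, 0, 0.02], "claw": 0.6},
  {"offset": [0, 0, 0], "dr": [0, 0, 0.03], "claw": 0.6},
  {"offset": [0, 0, 0], "dr": [0, 0, 0.03], "claw": 0.6},
])

```text
clock: 4.57
tcp_pos: [499.6, 134.2, 196.7]
tcp_rot: [0.792, 0.611, 0.001, 0.002]
ft_force: [-11.0, -6.7, 26.4]
finger_gap: 58.6
```

```bash
python3 -c "
from h import *
print(telemetry.sense())
s,t=cam('scene'),cam('top')
def at(c,lo,hi,x0,y0,x1,y1):
    m=mask(c,lo,hi); m2=m*0; m2[y0:y1,x0:x1]=m[y0:y1,x0:x1]; return [(b[0],b[1]) for b in blobs(m2,5)]
A=at(s,(5,130,100),(14,255,255),425,153,440,165);print(A)
G=(430.1,166.1);Rd=(451,154.1)
ax=np.array([499.8,134.5])
f=lambda p:np.arctan2(*(plane(s,p,170)[:2]-ax)[::-1])
print('red',f(Rd),'green',f(G),'arrow',[f(a[1]) for a in A])"
```

```text
{'clock': 4.5667, 'joint_positions': array([ 0.03693894,  0.33503857,  1.59093952, -0.00268676,  1.21238876,
        0.29486918]), 'joint_vel': array([ 3.64218624e-04,  3.83149784e-04,  3.00858944e-05, -8.83226191e-04,
        1.69999439e-03, -8.47545275e-02]), 'effort': array([  1.96765892, -28.14543307, -20.53626537,   1.5065797 ,
        -3.10444057,   0.8219187 ]), 'tcp_pos': array([499.61152448, 134.22782185, 196.69750272]), 'tcp_rot': array([7.91886062e-01, 6.10665439e-01, 5.82301798e-04, 1.96134758e-03]), 'ft_force': array([-11.00364635,  -6.65821041,  26.4363072 ]), 'wrist_torque': array([-1.16773739,  2.13815049, -0.01418868]), 'finger_gap': 58.566441078070014}
[([428, 155, 5, 7, 25], [430.2, 157.8])]
red 0.6854425794335148 green -0.36386501168331575 arrow [np.float64(-0.25194366190169815)]
```

>>> send_rows([
  {"offset": [0, 0, 0], "dr": [0, 0, 0], "claw": 0.8},
  {"offset": [0, 0, 0], "dr": [0, 0, 0], "claw": 0.8},
  {"offset": [0, 0, 0.003], "dr": [0, 0, 0.01], "claw": 0.8},
  {"offset": [0, 0, 0.003], "dr": [0, 0, 0.02], "claw": 0.8},
  {"offset": [0, 0, 0.003], "dr": [0, 0, 0.03], "claw": 0.8},
  {"offset": [0, 0, 0.003], "dr": [0, 0, 0.04], "claw": 0.8},
  {"offset": [0, 0, 0.003], "dr": [0, 0, 0.05], "claw": 0.8},
  {"offset": [0, 0, 0.003], "dr": [0, 0, 0.05], "claw": 0.8},
], force=100)

```text
clock: 5.33
tcp_pos: [499.3, 134.5, 196.6]
tcp_rot: [0.877, 0.48, 0.001, 0.002]
ft_force: [-21.3, -7.3, 47.1]
finger_gap: 57.9
```

```bash
python3 -c "
from h import *
q=telemetry.sense();print(q['effort'],q['joint_positions'],q['wrist_torque'])
s=cam('scene')
m=mask(s,(5,130,100),(14,255,255)); m[:153]=0;m[165:]=0; print([(b[0],b[1]) for b in blobs(m,5)])"
```

```text
[  0.14298293 -18.13738525 -17.58282781   1.64005883  -5.66765383
   1.43806592] [ 0.03763507  0.33426263  1.59225739 -0.00301323  1.21087905  0.60743315] [-1.12939412  3.8785964   0.65456312]
[([427, 155, 4, 7, 24], [428.6, 157.9])]
```

>>> send_rows([
  {"offset": [0, 0, 0], "dr": [0, 0, 0], "claw": 0},
  {"offset": [0, 0, 0], "dr": [0, 0, 0], "claw": 0},
  {"offset": [0, 0, 0], "dr": [0, 0, 0], "claw": 0},
  {"offset": [0, 0, 0], "dr": [0, 0, 0], "claw": 0},
  {"offset": [0, 0, -0.04], "dr": [0, 0, 0], "claw": 0},
  {"offset": [0, 0, -0.09], "dr": [0, 0, 0], "claw": 0},
  {"offset": [0, 0, -0.14], "dr": [0, 0, 0], "claw": 0},
  {"offset": [0, 0, -0.18], "dr": [0, 0, 0], "claw": 0},
  {"offset": [0, 0, -0.18], "dr": [0, 0, 0], "claw": 0},
  {"offset": [0, 0, -0.18], "dr": [0, 0, 0], "claw": 0},
], force=60)

```text
clock: 6.22
tcp_pos: [499.6, 135.2, 335.2]
tcp_rot: [0.877, 0.481, 0.001, 0.001]
ft_force: [0.4, -0.0, -1.2]
finger_gap: 85.4
```

```bash
python3 -c "
from h import *
s=cam('scene')
ax=np.array([499.8,134.5])
f=lambda p:np.arctan2(*(plane(s,p,170)[:2]-ax)[::-1])
m=mask(s,(5,130,100),(14,255,255)); m[:150]=0;m[170:]=0; 
for b in blobs(m,5): print(b[0],b[1],f(b[1]))
print('green',f((430.1,166.1)))
cv2.imwrite('pics/s4.png',cv2.resize(s['img'][100:190,380:500],(800,600),interpolation=2)[:,:,::-1])
Rt=R.from_euler('z',.295)*R.from_quat([1,0,0,0])   # tool x along key long axis, y across
print(Rt.as_matrix().round(3)); 
for z in (345,180): goto((565.5,-205.5,z),Rt)
goto((565.5,-205.5,345),R.from_euler('z',.295+np.pi)*R.from_quat([1,0,0,0])); print(telemetry.sense()['joint_positions'])"
```

```text
[427, 155, 4, 7, 24] [428.6, 157.9] -0.34667646951385384
[216, 166, 5, 4, 5] [218.0, 167.4] -1.8521737173643267
green -0.36386501168331575
[[ 0.957  0.291  0.   ]
 [ 0.291 -0.957  0.   ]
 [ 0.     0.    -1.   ]]
offset [-0.3143  0.299  -0.0143] dr [-1.000e-04  1.000e-04  1.126e-01]
offset [-0.3142  0.2992  0.1919] dr [-1.000e-04  1.000e-04  1.126e-01]
offset [-0.3143  0.299  -0.0143] dr [-2.000e-04 -1.000e-04 -3.874e-01]
[ 3.75832898e-02  2.47834587e-01  1.34797795e+00 -3.36883394e-05
  1.54664924e+00  6.05707278e-01]
```

View pics/s4.png

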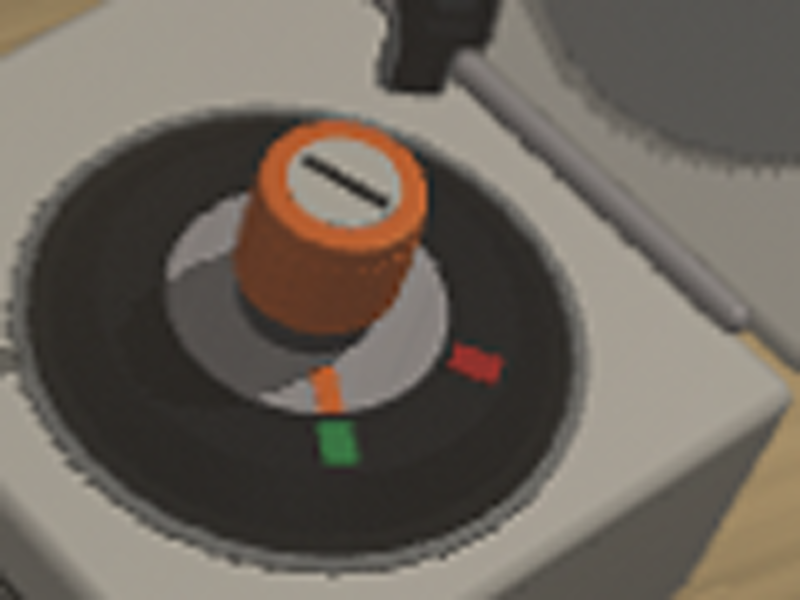

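The arrow (crop (328,390)) now lies right on the green mark (337,443): the measured angle is -0.347 against -0.364, so the rotor is locked. Now the key.

>>> send_rows([
  {"offset": [-0.314, 0.299, 0], "dr": [0, 0, 0.1126], "claw": 0},
  {"offset": [-0.314, 0.299, 0], "dr": [0, 0, 0.1126], "claw": 0},
  {"offset": [-0.314, 0.299, 0], "dr": [0, 0, 0.1126], "claw": 0},
  {"offset": [-0.314, 0.299, 0], "dr": [0, 0, 0.1126], "claw": 0},
  {"offset": [-0.314, 0.299, 0], "dr": [0, 0, 0.1126], "claw": 0},
  {"offset": [-0.314, 0.299, 0], "dr": [0, 0, 0.1126], "claw": 0},
  {"offset": [-0.314, 0.299, 0], "dr": [0, 0, 0.1126], "claw": 0},
  {"offset": [-0.314, 0.299, 0], "dr": [0, 0, 0.1126], "claw": 0},
  {"offset": [-0.314, 0.299, 0.1], "dr": [0, 0, 0.1126], "claw": 0},
  {"offset": [-0.314, 0.299, 0.19], "dr": [0, 0, 0.1126], "claw": 0},
  {"offset": [-0.314, 0.299, 0.19], "dr": [0, 0, 0.1126], "claw": 0},
  {"offset": [-0.314, 0.299, 0.19], "dr": [0, 0, 0.1126], "claw": 0},
])

```text
clock: 7.27
tcp_pos: [563.6, -204.6, 176.1]
tcp_rot: [0.989, 0.147, -0.003, -0.003]
ft_force: [0.1, 0.2, -0.6]
finger_gap: 85.3
```

```bash
python3 -c "
from h import *
Rt=R.from_euler('z',.295)*R.from_quat([1,0,0,0]) 
for z in (180,80): goto((565.5,-205.5,z),Rt)
print(telemetry.sense()['joint_positions'])"
```

```text
offset [ 0.0019  0.0017 -0.005 ] dr [-0.001   0.0009 -0.0001]
offset [0.0026 0.0025 0.12  ] dr [-0.001   0.0009 -0.0001]
[-5.43468257e-01  5.34672758e-01  1.34666673e+00 -2.76550488e-06
  1.26854164e+00  7.32846866e-01]
```

>>> send_rows([
  {"offset": [0, 0, 0.05], "dr": [0, 0, 0], "claw": 0},
  {"offset": [0, 0, 0.09], "dr": [0, 0, 0], "claw": 0},
  {"offset": [0, 0, 0.12], "dr": [0, 0, 0], "claw": 0},
  {"offset": [0, 0, 0.12], "dr": [0, 0, 0], "claw": 0},
  {"offset": [0, 0, 0.12], "dr": [0, 0, 0], "claw": 0.4},
  {"offset": [0, 0, 0.12], "dr": [0, 0, 0], "claw": 0.7},
  {"offset": [0, 0, 0.12], "dr": [0, 0, 0], "claw": 0.95},
  {"offset": [0, 0, 0.12], "dr": [0, 0, 0], "claw": 0.95},
  {"offset": [0, 0, 0.12], "dr": [0, 0, 0], "claw": 0.95},
  {"offset": [0, 0, 0.12], "dr": [0, 0, 0], "claw": 0.95},
  {"offset": [0, 0, 0.12], "dr": [0, 0, 0], "claw": 0.95},
  {"offset": [0, 0, 0.12], "dr": [0, 0, 0], "claw": 0.95},
], force=30)

```text
clock: 8.27
tcp_pos: [565.9, -205.3, 87.2]
tcp_rot: [0.989, 0.147, 0.0, 0.0]
ft_force: [-1.1, 1.4, 5.5]
finger_gap: 15.6
```

>>> send_rows([
  {"offset": [0, 0, 0], "dr": [0, 0, 0], "claw": 0.95},
  {"offset": [0, 0, 0], "dr": [0, 0, 0], "claw": 0.95},
  {"offset": [0, 0, -0.02], "dr": [0, 0, 0], "claw": 0.95},
  {"offset": [0, 0, -0.04], "dr": [0, 0, 0], "claw": 0.95},
  {"offset": [0, 0, -0.06], "dr": [0, 0, 0], "claw": 0.95},
  {"offset": [0, 0, -0.09], "dr": [0, 0, 0], "claw": 0.95},
  {"offset": [0, 0, -0.12], "dr": [0, 0, 0], "claw": 0.95},
  {"offset": [0, 0, -0.14], "dr": [0, 0, 0], "claw": 0.95},
  {"offset": [0, 0, -0.14], "dr": [0, 0, 0], "claw": 0.95},
  {"offset": [0, 0, -0.14], "dr": [0, 0, 0], "claw": 0.95},
], force=60)

```text
clock: 9.1
tcp_pos: [565.6, -205.3, 198.0]
tcp_rot: [0.989, 0.147, 0.0, 0.0]
ft_force: [-0.4, 0.3, -3.2]
finger_gap: 14.9
```

```bash
python3 -c "
from h import *
q=telemetry.sense();print(q['tcp_pos'],q['finger_gap'])
Rt=R.from_euler('z',.595)*R.from_quat([1,0,0,0]) 
for z in (198,150): goto((469.5,-361.5,z),Rt)
# measure holder now empty, and switch, in top view: block outline at z=60
tiles=[]
for n,boxes in(('scene',[(205,205,60,45),(285,205,60,45)]),('top',[(356,207,60,45),(308,171,60,45)])):
    c=cam(n); tiles.append(np.hstack([cv2.resize(c['img'][y:y+h,x:x+w],(400,300),interpolation=2) for x,y,w,h in boxes]))
cv2.imwrite('pics/c5.png',np.vstack(tiles)[:,:,::-1])"
```

```text
[ 565.6052291  -205.27457786  198.01503417] 14.89687989851464
offset [-0.1717  0.1519  0.    ] dr [ 0.     -0.     -0.0477]
offset [-0.1718  0.1519  0.06  ] dr [ 0.     -0.     -0.0477]
```

View pics/c5.png

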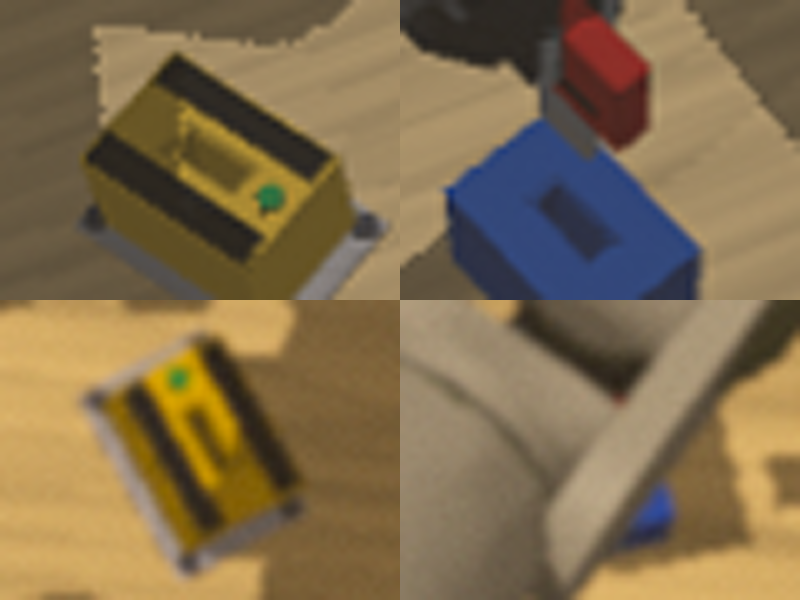

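```bash
python3 -c "
from h import *
s,t=cam('scene'),cam('top')
S=lambda x,y,ox,oy,tx,ty:(ox+(x-tx)/6.667-.42,oy+(y-ty)/6.667-.42)
h=plane(s,S(576,221,285,205,400,0),60); w=plane(s,S(214,158,205,205,0,0),60); print('holder',h,'switch',w,w-h)
C=np.array([plane(s,S(*p,205,205,0,0),60) for p in((177,52),(340,157),(250,262),(85,158))]);print(C)
e=C[1]-C[0];f=C[2]-C[3];print(np.arctan2(e[1],e[0]),np.arctan2(f[1],f[0]))
C=np.array([plane(s,S(*p,285,205,400,0),60) for p in((547,118),(703,250),(447,190))]);e=C[1]-C[0];print('holder yaw',np.arctan2(e[1],e[0]))
Cs=C
print('proj of est in top tile',[ ((proj(t,(x,y,60))-np.array([356,207])+.42)*6.667+[0,300]).round() for x,y in (w[:2],)])
"
```

```text
holder [ 569.35854053 -203.11116722   60.        ] switch [ 471.66476858 -360.45337093   60.        ] [-9.76937719e+01 -1.57342204e+02  1.13686838e-13]
[[ 423.46622544 -358.83311168   60.        ]
 [ 490.15498271 -317.5702735    60.        ]
 [ 517.07229998 -362.1080116    60.        ]
 [ 452.30072889 -404.32981952   60.        ]]
0.554083299331276 0.5776796252448487
holder yaw 0.397754307337555
proj of est in top tile [array([202., 433.])]
```

```bash
python3 -c "
from h import *
Rt=R.from_euler('z',.58)*R.from_quat([1,0,0,0]) 
for z in (198,147): goto((469,-362,z),Rt)"
```

```text
offset [-0.1721  0.1527 -0.0016] dr [-0.0004  0.0002 -0.0453]
offset [-0.172   0.1529  0.0621] dr [-0.0004  0.0002 -0.0453]
```

>>> send_rows([
  {"offset": [-0.04, 0.035, 0], "dr": [0, 0, -0.012], "claw": 0.95},
  {"offset": [-0.08, 0.07, 0], "dr": [0, 0, -0.024], "claw": 0.95},
  {"offset": [-0.12, 0.105, 0], "dr": [0, 0, -0.036], "claw": 0.95},
  {"offset": [-0.16, 0.14, 0], "dr": [0, 0, -0.0453], "claw": 0.95},
  {"offset": [-0.172, 0.153, 0], "dr": [0, 0, -0.0453], "claw": 0.95},
  {"offset": [-0.172, 0.153, 0.03], "dr": [0, 0, -0.0453], "claw": 0.95},
  {"offset": [-0.172, 0.153, 0.06], "dr": [0, 0, -0.0453], "claw": 0.95},
  {"offset": [-0.172, 0.153, 0.06], "dr": [0, 0, -0.0453], "claw": 0.95},
  {"offset": [-0.172, 0.153, 0.06], "dr": [0, 0, -0.0453], "claw": 0.95},
  {"offset": [-0.172, 0.153, 0.06], "dr": [0, 0, -0.0453], "claw": 0.95},
])

```text
clock: 10.13
tcp_pos: [470.1, -362.6, 151.3]
tcp_rot: [0.958, 0.286, 0.0, 0.001]
ft_force: [0.3, 0.0, -1.4]
finger_gap: 15.0
```

```bash
python3 -c "
from h import *
q=telemetry.sense();print(q['tcp_pos'],R.from_quat(q['tcp_rot']).as_matrix()[:,0],q['finger_gap'])
s=cam('scene'); x,y=205,190
cv2.imwrite('pics/s6.png',cv2.resize(s['img'][y:y+60,x:x+80],(800,600),interpolation=2)[:,:,::-1])"
```

```text
[ 470.09431326 -362.55169557  151.30811021] [8.36317699e-01 5.48245090e-01 1.65333079e-04] 15.007031124332665
```

View pics/s6.png

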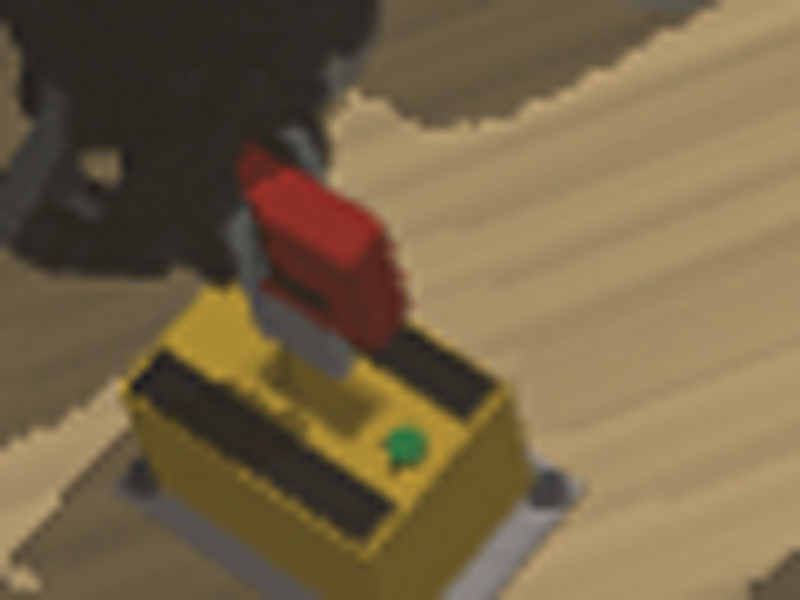

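```bash
python3 -c "
from h import *
s=cam('scene'); q=telemetry.sense(); T=q['tcp_pos']; Rm=R.from_quat(q['tcp_rot']).as_matrix(); xt,yt=Rm[:2,0],Rm[:2,1]
P=lambda x,y:(205+x/10-.45,190+y/10-.45)
w=plane(s,(236.7,228.3),60)[:2]
zt=T[2]-72.2
tip=plane(s,P(350,378),zt)[:2]-13*xt
for f in(1,-1): print('tip centre opt',tip+f*3*yt)
he=plane(s,P(363,247),zt+112.5)[:2]; print('handle c',he-35*xt)
print('switch',w,'tcp',T[:2],'yt',yt)
print('rel switch-tcp in tool',xt@(w-T[:2]),yt@(w-T[:2]))
print('rel key-tcp in tool',[ (xt@(v-T[:2])).round(1) for v in(tip,he-35*xt)],[ (yt@(v-T[:2])).round(1) for v in(tip,he-35*xt)])
print('green dot etc: proj of tcp-axis tip', (proj(s,(*T[:2],zt))-[205,190]+.45)*10)
for a in (-13,13):
  for b in (-3,3): print(a,b,((proj(s,(*(T[:2]+a*xt+b*yt),zt))-[205,190]+.45)*10).round())
"
```

```text
tip centre opt [ 473.48208852 -363.34851401]
tip centre opt [ 470.19220839 -358.3308964 ]
handle c [ 485.2633729  -363.30904227]
switch [ 471.74190765 -360.4233286 ] tcp [ 470.2269124  -362.64703439] yt [ 0.54831335 -0.8362696 ]
rel switch-tcp in tool 2.486239628587552 -1.0289254316118424
rel key-tcp in tool [np.float64(2.3), np.float64(12.2)] [np.float64(-0.6), np.float64(8.8)]
green dot etc: proj of tcp-axis tip [298.53587329 349.30113006]
-13 -3 [264. 314.]
-13 3 [249. 333.]
13 -3 [348. 366.]
13 3 [333. 385.]
```

```bash
python3 -c "
from h import *
s=cam('scene'); t=cam('top'); q=telemetry.sense(); T=q['tcp_pos']; Rm=R.from_quat(q['tcp_rot']).as_matrix(); xt,yt=Rm[:2,0],Rm[:2,1]
zt=T[2]-72.2
he=plane(s,(205+36.3-.45,190+24.7-.45),zt+90)[:2]-35*xt-T[:2]
print('handle-tcp in tool',xt@he,yt@he)
for a in (-35,35):
  for b in (-8,8): print(a,b,((proj(s,(*(T[:2]+a*xt+b*yt),zt+90))-[205,190]+.45)*10).round())
"
```

```text
handle-tcp in tool 1.879534727487415 0.8945339891861162
-35 -8 [139.  69.]
-35 8 [ 94. 119.]
35 -8 [381. 214.]
35 8 [337. 266.]
```

>>> send_rows([
  {"offset": [0.0006, -0.0006, 0.008], "dr": [0, 0, 0], "claw": 0.95},
  {"offset": [0.0006, -0.0006, 0.016], "dr": [0, 0, 0], "claw": 0.95},
  {"offset": [0.0006, -0.0006, 0.022], "dr": [0, 0, 0], "claw": 0.95},
  {"offset": [0.0006, -0.0006, 0.027], "dr": [0, 0, 0], "claw": 0.95},
  {"offset": [0.0006, -0.0006, 0.032], "dr": [0, 0, 0], "claw": 0.95},
  {"offset": [0.0006, -0.0006, 0.036], "dr": [0, 0, 0], "claw": 0.95},
  {"offset": [0.0006, -0.0006, 0.036], "dr": [0, 0, 0], "claw": 0.95},
])

```text
clock: 10.92
tcp_pos: [469.6, -361.6, 120.7]
tcp_rot: [0.958, 0.286, -0.0, -0.001]
ft_force: [-0.4, 0.1, -1.2]
finger_gap: 15.2
```

>>> send_rows([
  {"offset": [0, 0, 0.008], "dr": [0, 0, 0], "claw": 0.95},
  {"offset": [0, 0, 0.016], "dr": [0, 0, 0], "claw": 0.95},
  {"offset": [0, 0, 0.024], "dr": [0, 0, 0], "claw": 0.95},
  {"offset": [0, 0, 0.032], "dr": [0, 0, 0], "claw": 0.95},
  {"offset": [0, 0, 0.037], "dr": [0, 0, 0], "claw": 0.95},
  {"offset": [0, 0, 0.041], "dr": [0, 0, 0], "claw": 0.95},
  {"offset": [0, 0, 0.041], "dr": [0, 0, 0], "claw": 0.95},
])

```text
clock: 11.5
tcp_pos: [469.6, -361.5, 87.9]
tcp_rot: [0.958, 0.286, -0.0, -0.001]
ft_force: [-0.0, 0.0, -1.3]
finger_gap: 15.1
```

Deep in the slot with no side force. Pressing the last bit until contact.

>>> send_rows([
  {"offset": [0, 0, 0.002], "dr": [0, 0, 0], "claw": 0.95},
  {"offset": [0, 0, 0.003], "dr": [0, 0, 0], "claw": 0.95},
  {"offset": [0, 0, 0.004], "dr": [0, 0, 0], "claw": 0.95},
  {"offset": [0, 0, 0.004], "dr": [0, 0, 0], "claw": 0.95},
  {"offset": [0, 0, 0.004], "dr": [0, 0, 0], "claw": 0.95},
])

```text
clock: 11.92
tcp_pos: [469.9, -362.0, 87.2]
tcp_rot: [0.958, 0.286, 0.0, 0.001]
ft_force: [-4.1, 3.8, 9.7]
finger_gap: 15.1
```

>>> send_rows([
  {"offset": [0, 0, 0], "dr": [0, 0, 0], "claw": 0.8},
  {"offset": [0, 0, 0], "dr": [0, 0, 0], "claw": 0.5},
  {"offset": [0, 0, 0], "dr": [0, 0, 0], "claw": 0.2},
  {"offset": [0, 0, 0], "dr": [0, 0, 0], "claw": 0},
  {"offset": [0, 0, 0], "dr": [0, 0, 0], "claw": 0},
  {"offset": [0, 0, 0], "dr": [0, 0, 0], "claw": 0},
  {"offset": [0, 0, -0.05], "dr": [0, 0, 0], "claw": 0},
  {"offset": [0, 0, -0.1], "dr": [0, 0, 0], "claw": 0},
  {"offset": [0, 0, -0.15], "dr": [0, 0, 0], "claw": 0},
  {"offset": [0, 0, -0.2], "dr": [0, 0, 0], "claw": 0},
  {"offset": [0, 0, -0.25], "dr": [0, 0, 0], "claw": 0},
  {"offset": [0, 0, -0.25], "dr": [0, 0, 0], "claw": 0},
])

```text
clock: 12.92
tcp_pos: [471.0, -363.0, 294.0]
tcp_rot: [0.958, 0.286, 0.003, 0.006]
ft_force: [0.6, 0.3, 0.8]
finger_gap: 85.7
```

```bash
python3 -c "
from h import *
q=telemetry.sense();print(q['tcp_pos'],q['finger_gap'],q['ft_force'])
s=cam('scene')
m=mask(s,(5,130,100),(14,255,255)); m[:150]=0;m[165:]=0; print('arrow',[b[1] for b in blobs(m,12)])
x,y=180,100
cv2.imwrite('pics/s7.png',cv2.resize(s['img'][y:y+210,x:x+280],(800,600),interpolation=2)[:,:,::-1])"
```

```text
[ 471.0345136  -363.04449021  294.0161503 ] 85.65621416147494 [0.57841031 0.27668256 0.82942169]
arrow [[428.6, 157.9]]
```

View pics/s7.png

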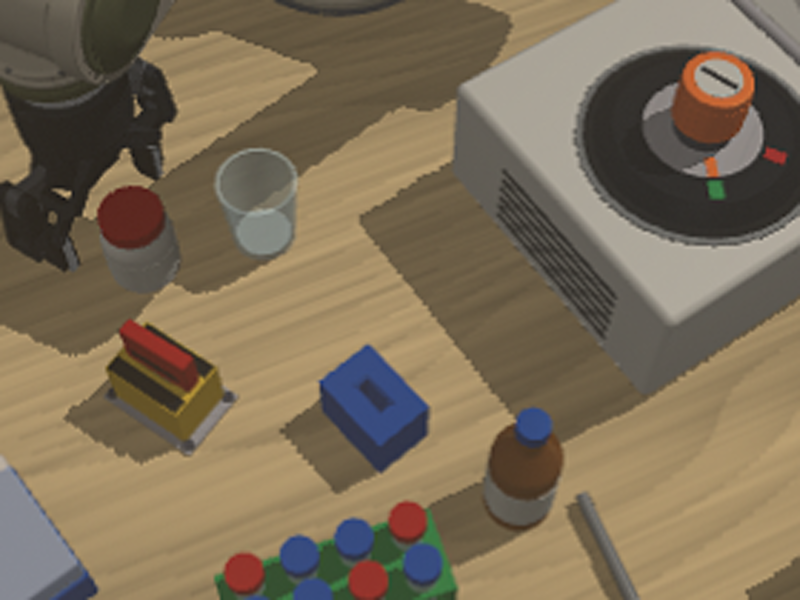

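The key sits with its handle flush on the yellow switch (crop (160,355)). The holder (375,400) is empty, the arrow (712,167) is at the green mark (716,190), and the gripper is clear and open. A short settling wait, then I hand in.

>>> send_rows([
  {"offset": [0, 0, 0], "dr": [0, 0, 0], "claw": 0},
  {"offset": [0, 0, 0], "dr": [0, 0, 0], "claw": 0},
  {"offset": [0, 0, 0], "dr": [0, 0, 0], "claw": 0},
  {"offset": [0, 0, 0], "dr": [0, 0, 0], "claw": 0},
])

```text
clock: 13.3
tcp_pos: [469.6, -361.6, 284.3]
tcp_rot: [0.958, 0.286, -0.0, -0.001]
ft_force: [0.4, -0.3, 0.9]
finger_gap: 85.5
```

```bash
python3 -c "
from h import *
print(ticket.close_job())"
```

```text
the job is handed in; nothing more can be done
None
```

I locked the rotor, moved the key into the yellow switch, and handed the job in at about 13.3 s. The hand-in gave no verdict.

- **Rotor:** I gripped the cap, pressed it about 8 mm down to its stop, and turned it clockwise until it hit the hard stop. The arrow measured 0.017 rad from the green mark's direction, so the ring stands at about 1.03 rad. An earlier reading, with the fingers beside the arrow, was about 0.11 rad short of the mark. I therefore turned it further with a firmer grip until the stop was clear, and the arrow had not moved in the last picture.
- **Key:** It went into the slot with no side force and met the switch's top at a tool height of 87.2 mm, the same height as when it sat in the holder. The last picture shows the handle flush on the switch and the holder empty. The bystanders in view were standing, and the gripper was open and well clear.
- **Disagreements:** The two cameras placed the switch up to 5 mm apart, so I aligned the key to the slot within the scene view alone before pushing it in. I did not measure the key's final tilt or the bystanders' shifts numerically.

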